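Seat the giant domino in its caddy pocket and lay the keeper bar over it

ROBOT

A 6-joint arm with a two-finger parallel gripper is mounted at the origin on the work surface. World frame = base frame: x ahead of the robot, y to its left, z up, the work surface at z = 0. Lengths are in m, angles in rad, forces in N, time in s.
With the tool pointing down it reaches from about 0.3 to 0.775 m from the base axis. Payload 14.6 kg.
Tool frame: the origin (TCP) lies midway between the tips of the shut fingers; the grasp point (between the pads) lies 19 mm behind it; z points along the fingers, y is the line along which they close (so a half turn about z gives the same grasp; the last joint's range is limited). The gripper opens to 85 mm and grips with 20 to 120 N. Pads are 22 mm wide; open, the fingers measure 114 mm over their backs; the gripper's body (76 mm by 85 mm) begins 54 mm behind the grasp point. The pads swing forward as they close: fully open they stand 13 mm farther back than shut.
Start: joints at [1.139, 0.3, 1.521, -0, 1.321, -0.067], TCP at [0.196, 0.514, 0.231] pointing down, gripper open.
Joint ranges: [-3.03, 3.03], [-0.79, 2.21], [0.23, 2.52], [-1.04, 4.18], [0, 3.07], [-2.55, 2.55]. Speed limits (rad/s): [2.22, 2.22, 2.57, 3.14, 3.14, 3.14].

INTERFACE

Orientations are given as a rotation vector (axis times angle).
In Python, from cell import env, jaws, kinematics, get_image, camera_info, close_job, status gives the robot as it stands. Calls block until the motion is done:
- env.reach(position, orientation): joint-space move of the TCP to a pose.
- env.move_linear(position, speed=0.15, orientation=None, force_limit=None): straight line of the TCP; orientation=None keeps the orientation; speed is the mean speed in m/s. With force_limit (N) it stops when the force on the tool has changed by that much, and returns True; else False.
- env.move_j(angles): joint-space move.
- jaws.gripper_to(opening, squeeze=None): opening from 0.0 (shut) to 1.0 (fully open); squeeze is the grip in N (None keeps the last); returns when the fingers have stopped.
- env.hold(seconds).
- kinematics.ik(position, orientation): joint angles nearest the present ones, or None.
- get_image(name): name is "scene" or "top" or "wrist"; returns (picture, depth): 400x640x3 uint8, red, green, blue; 400x640 float32, m along the optical axis (not along the pixel's ray), 0 where there is no reading.
- camera_info(name): a dict with "intrinsics" (3x3 intrinsics, pixels), "R" (3x3) and "t" (3): a world point X has camera coordinates R X + t; the wrist camera has in their place "mount" (4x4, takes a point from camera to tool coordinates, whose origin is the TCP and whose axes are the flange's). Camera axes: x right, y down, z forward; pixel columns grow to the right and rows downward; lengths in m; the calibration is good to about 2 mm. A picture is of the moment at which its call begins: read the wrist's pose just before it. camera_info takes no time and is no camera call.
A pose or a line that the arm cannot do raises env.MotionError and nothing moves.
- close_job(): hands the job in; it is judged then, once.
Readings, each from a call of its own:
- status.get_clock(): time.
- status.get_joints(): joint angles.
- status.get_qd(): joint speeds.
- status.get_tau(): joint torques, N m.
- status.get_position(): TCP position.
- status.get_eef_rot(): TCP orientation.
- status.get_ft_force(): force on the tool from outside, world axes, zero at the start.
- status.get_wrist_torque(): the same for the moment, N m.
- status.get_grip_width(): opening from 0.0 (shut) to 1.0 (fully open).
- status.get_gripper_force(): force on a finger pad.
Only numpy, scipy, OpenCV 4.12 (cv2) and the standard library are available. Lean on these libraries where they do the work, as an engineer would, in place of code of your own. Each camera call takes 0.05 s, during which the arm holds its last target. There are 200 camera calls.

TASK

Slide the big white domino across the caddy deck, without lifting it off, until it drops fully home and flat in the matching rectangular pocket; then lay the keeper bar gently, not dropped, into the two V saddles over it so that it rests level with an end cap outside each saddle. Leave the glass standing where it is.

Things in the scene. Friction and masses are not known exactly. Their poses are not given: they have to be found in the camera images.
- caddy: Grey plastic caddy tier, fixed on the slab (z = 0): origin under the middle of its plain centre deck, 220 mm along x, 120 mm along y, top level at 30 mm. Two inserts, centred 120 mm off along +y and -y (which is where varies), continue the deck without a step. Rims at y = +-185 mm are 10 mm thick, 6 mm above the deck, with 12 mm studs at x = +-100 mm, 16 mm above it. No rim on the long sides.
- pocket_insert: Fixed 220 x 120 mm insert, 30 mm high; origin under its middle, axes parallel to the caddy's. In its middle a pocket 154 mm along x, 84 mm along y, 10 mm deep, 2 mm chamfers (2 mm play each side of the domino). At x = +-86 mm, y = 0 stand V saddles: 8 mm thick along x, 90 degree V open upwards, about 32 mm above the deck, 30 mm to either side in y; 164 mm clear between them.
- pocket (a point): Middle of the pocket's mouth, at deck height (30 mm above the slab); the pocket's floor is 10 mm lower. Axes as pocket_insert.
- saddles (a point): Where the middle of the bar's axis lies when the bar rests in both saddles: above the pocket's middle, 22 mm above the deck. The bar runs along x there and then clears the seated domino by 8 mm.
- round_insert: Caddy insert with a round recess 92 mm wide, 10 mm deep (for a glass, stays empty), 220 x 120 mm, 30 mm high, fixed: origin under its middle.
- domino: White melamine giant domino with black pips, 150 mm along its x, 80 mm along its y, 14 mm thick, about 0.24 kg, loose on the centre deck, a little askew. Origin in the middle of its underside. Either way round fits the pocket; seated, it stands 4 mm proud of the deck.
- bar: Keeper bar: aluminium round bar 20 mm in diameter, 200 mm long along its x, about 0.16 kg, with a square grey cap 26 x 26 mm, 6 mm thick at each end (inner faces 94 mm from the middle), lying loose on the slab beside one end of the caddy. Origin in the middle of its underside.
- bar_center (a point): Middle of the keeper bar, on its axis (13 mm above the slab as it lies).
- glass: Empty short glass, 80 mm wide, 85 mm high, standing on the slab beside the other end of the caddy: origin under its middle. Bystander.
Things that resemble listed ones, but are neither listed nor needed, are in the scene too. Several things have the shape of the bar; the one meant has the colours described above.

How it is judged:
By the outcome, as a careful person would: the job done as asked, in the order asked, and still so for the second after the job is handed in, with the robot touching nothing.
It also fails if it takes over 67 s, if anything falls off the work surface, if the arm or the gripper's body presses on something with over 40 N, if the wrist force passes 120 N, or if a joint passes its speed limit or range.

## Working session

There is one attempt and no reset: what is moved stays moved. The work goes in short steps, each a Python script; the robot and the scene stay as the last script left them, time stands still between calls to the robot, and variables do not carry over. Pictures are saved under pics/ and viewed, at most 13 in all, crops included, and the job is handed in when it is done.

```bash
ls; mkdir -p pics
python3 - <<'E'
from cell import *
import cv2,numpy as np
for n in("top","scene"):
    im,d=get_image(n); np.savez(f"{n}0.npz",im=im,d=d); cv2.imwrite(f"pics/{n}0.png",im[:,:,::-1])
    print(n,camera_info(n))
print(status.get_clock(),status.get_eef_rot(),camera_info("wrist"))
E
```

```text
pics
top {'intrinsics': array([[415.6780967 ,   0.        , 322.57937213],
       [  0.        , 415.6780967 , 204.72747818],
       [  0.        ,   0.        ,   1.        ]]), 'R': array([[ 0.02199073, -0.99962257, -0.01646583],
       [-0.9899774 , -0.01947449, -0.13987672],
       [ 0.13950327,  0.01937679, -0.99003201]]), 't': array([0.09695434, 0.40782276, 1.30042348])}
scene {'intrinsics': array([[465.90455064,   0.        , 316.44794605],
       [  0.        , 465.90455064, 204.81182479],
       [  0.        ,   0.        ,   1.        ]]), 'R': array([[ 0.80211087,  0.59716071,  0.00415225],
       [ 0.36809455, -0.48892834, -0.79085744],
       [-0.47023884,  0.63588377, -0.61198633]]), 't': array([-0.39180037, -0.05200026,  1.73926257])}
0.1 [-5.69814892e-01 -3.08924329e+00  1.59486074e-03] {'intrinsics': array([[351.62685103,   0.        , 318.34168769],
       [  0.        , 351.62685103, 203.96938822],
       [  0.        ,   0.        ,   1.        ]]), 'mount': array([[-4.66233804e-04, -9.60730663e-01, -2.77482209e-01,
         6.90057981e-02],
       [ 9.99999535e-01, -2.13835990e-04, -9.39861320e-04,
        -3.94327552e-04],
       [ 8.43617907e-04, -2.77482518e-01,  9.60730316e-01,
        -1.43743607e-01],
       [ 0.00000000e+00,  0.00000000e+00,  0.00000000e+00,
         1.00000000e+00]])}
```

View pics/top0.png

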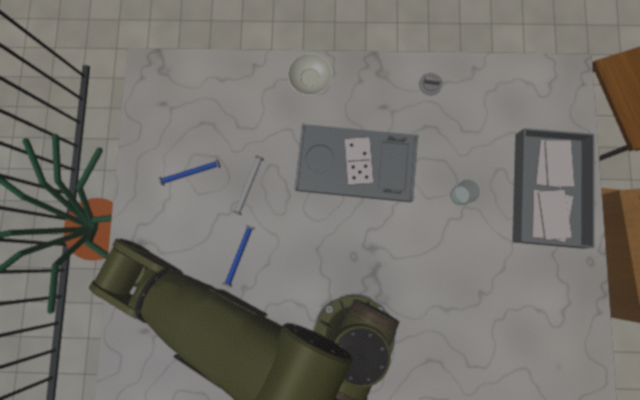

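View pics/scene0.png

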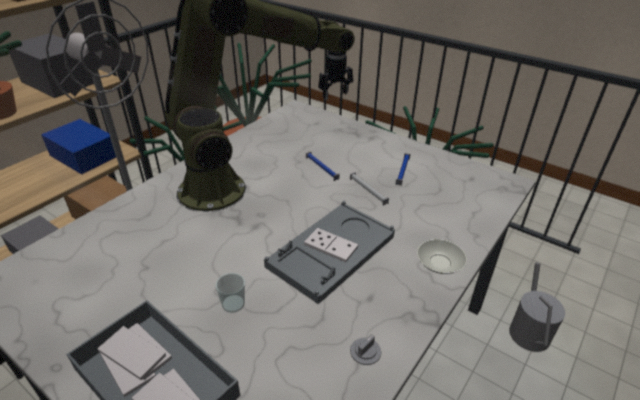

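Top view: three bar-shaped things. Blue bars lie at about (190,172) and (238,255), and a silver one with grey caps at (249,185). The silver one fits the "aluminium with grey caps" description. The caddy is at (357,162), the domino at (358,160), the pocket on the right (−y) at about (395,165), and the glass at (465,192). I'll take wrist close-ups of the bar and the caddy.

```bash
cat > h.py <<'E'
from cell import *
import cv2,numpy as np
from scipy.spatial.transform import Rotation as Rn
def ray(px,K,R,t,z):
    c=-R.T@t; d=(R.T@np.linalg.inv(K)@np.c_[np.atleast_2d(px),np.ones(len(np.atleast_2d(px)))].T).T
    return c+d*((z-c[2])/d[:,2])[:,None]
def top(px,z):
    i=camera_info("top"); return ray(px,i["intrinsics"],i["R"],i["t"],z)
def down(yaw):  # tool z down; tool x at heading yaw, tool y = heading yaw-90
    return Rn.from_matrix([[np.cos(yaw),np.sin(yaw),0],[np.sin(yaw),-np.cos(yaw),0],[0,0,-1]]).as_rotvec()
def shot(name):
    p=np.array(status.get_position());R=Rn.from_rotvec(status.get_eef_rot()).as_matrix()
    im,d=get_image("wrist"); np.savez(name+".npz",im=im,d=d,p=p,R=R); cv2.imwrite(f"pics/{name}.png",im[:,:,::-1]); return im
def wrist(name,px,z):
    f=np.load(name+".npz");i=camera_info("wrist");M=i["mount"]
    Rc=f["R"]@M[:3,:3]; c=f["R"]@M[:3,3]+f["p"]
    return ray(px,i["intrinsics"],Rc.T,-Rc.T@c,z)
E
python3 - <<'E'
from h import *
print("caddy corners",top([[303,125],[417,136],[411,201],[296,190]],.03))
print("bar",top([[260,158],[238,212]],.013), "dom",top([[358,160]],.044),"glass",top([[463,196]],.0))
b=top([[260,158],[238,212]],.013).mean(0); print(b)
print(Rn.from_rotvec(status.get_eef_rot()).as_matrix().round(2))
E
```

```text
caddy corners [[ 0.66919708  0.17565424  0.03      ]
 [ 0.63805191 -0.19757455  0.03      ]
 [ 0.42319751 -0.1764314   0.03      ]
 [ 0.4518024   0.19198911  0.03      ]]
bar [[0.55966752 0.31568001 0.013     ]
 [0.37883202 0.37944614 0.013     ]] dom [[ 0.5507883  -0.00529788  0.044     ]] glass [[ 0.44762447 -0.35142635  0.        ]]
[0.46924977 0.34756308 0.013     ]
[[-0.93  0.36 -0.  ]
 [ 0.36  0.93 -0.  ]
 [ 0.   -0.   -1.  ]]
```

Run:
```python
from h import *
env.reach([.54,.33,.28],down(np.pi)); shot("w_bar"); print(status.get_clock())
env.reach([.62,-.005,.29],down(np.pi)); shot("w_cad"); print(status.get_clock())
im=cv2.imread("pics/w_bar.png")
b=np.load("w_bar.npz")
i=camera_info("wrist");M=i["mount"];c=M[:3,:3].T@(b["R"].T@(np.array([.469,.348,.013])-b["p"])-M[:3,3])
u=i["intrinsics"]@c;u=(u/u[2])[:2].astype(int);print(u)
x0,y0=max(u[0]-130,0),max(u[1]-95,0)
print(x0,y0);cv2.imwrite("pics/bar_crop.png",cv2.resize(im[y0:y0+190,x0:x0+260],None,fx=3,fy=3))
```

```text
1.6083
2.9583
[334 101]
204 6
```

View pics/bar_crop.png

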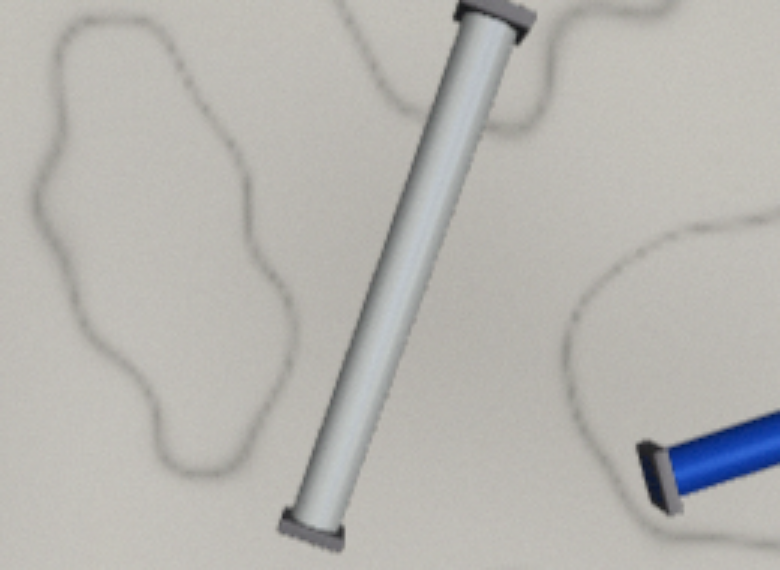

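View pics/w_cad.png

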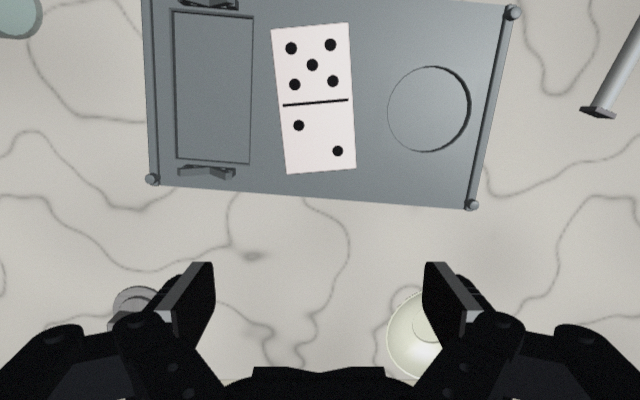

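The crop shows the silver bar with grey caps, end caps at full-image pixels of about (369,11) and (308,183), with a blue decoy at its right. That confirms the bar. In the caddy view, the pocket is at (172..254, 9..164) and the domino at (271..356, 23..174). I'll take one better-centred caddy shot, then measure.

Run:
```python
from h import *
env.reach([.585,-.05,.27],down(np.pi)); im=shot("w_cad2"); print(status.get_clock())
g=cv2.imread("pics/w_cad2.png")
hsv=cv2.cvtColor(g,cv2.COLOR_BGR2HSV)
# domino: white quad
m=((g.min(2)>200)).astype(np.uint8)
for thr in(190,205,215):
  m=cv2.morphologyEx((g.min(2)>thr).astype(np.uint8),cv2.MORPH_OPEN,np.ones((3,3)))
  for c in cv2.findContours(m,cv2.RETR_EXTERNAL,cv2.CHAIN_APPROX_NONE)[0]:
    if cv2.contourArea(c)>5000:
        P=wrist("w_cad2",c[:,0].astype(float),.044); r=cv2.minAreaRect((P[:,:2]*1000).astype(np.float32)); print(thr,cv2.boundingRect(c),r)
# bar: silver in w_bar
cv2.imwrite("pics/pk.png",cv2.resize(g[:240,80:300],None,fx=2.5,fy=2.5,interpolation=cv2.INTER_CUBIC))
print(wrist("w_bar",[[369,11],[308,183]],.013))
```

```text
3.3583
190 (317, 58, 82, 151) ((550.35986328125, -8.077865600585938), (148.21743774414062, 78.22526550292969), 4.944847583770752)
205 (317, 58, 82, 150) ((550.3174438476562, -7.963172912597656), (147.73098754882812, 77.76995849609375), 4.95978307723999)
215 (317, 59, 81, 149) ((550.1153564453125, -8.202224731445312), (147.00863647460938, 77.11172485351562), 4.909988880157471)
[[0.37774289 0.38267564 0.013     ]
 [0.56243432 0.31720635 0.013     ]]
```

View pics/pk.png

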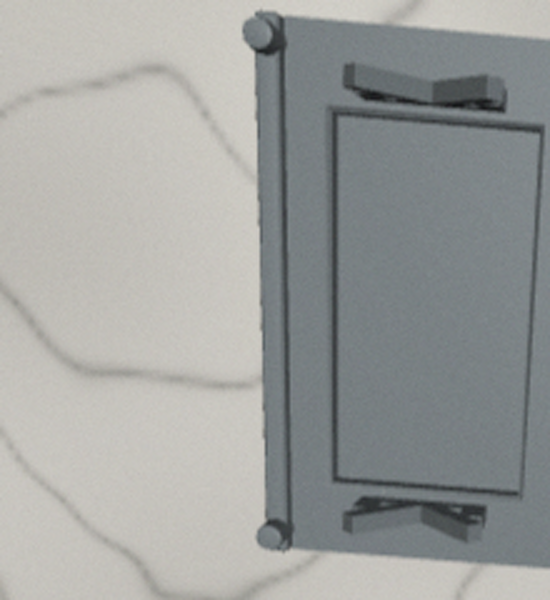

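Run:
```python
from h import *
f=lambda a:np.array(a,float)/2.5-.3+[80,0]
p=wrist("w_cad2",f([[330,107],[544,125],[522,497],[334,481]]),.03)[:,:2]*1000
print(p.round(1),"c",p.mean(0),"sides",[np.linalg.norm(p[i]-p[i-1]).round(1) for i in range(4)])
for a,b in((0,3),(1,2)): d=p[b]-p[a];print(np.degrees(np.arctan2(d[1],d[0])))
for a,b in((0,1),(3,2)): d=p[b]-p[a];print(np.degrees(np.arctan2(-d[0],d[1])))
s=wrist("w_cad2",f([[263,32],[269,534]]),.046)[:,:2]*1000; d=s[1]-s[0];th=np.arctan2(d[1],d[0])
print("studs",s,np.linalg.norm(d),np.degrees(th),"pocket",s.mean(0)+65*np.array([-np.sin(th),np.cos(th)]))
# saddle top tips z=.062
q=wrist("w_cad2",f([[350,76],[494,88],[350,522],[475,530]]),.062)[:,:2]*1000;print("saddles",q.round(1),q.mean(0))
# edge points: dark outline blobs in ROI
g=cv2.cvtColor(cv2.imread("pics/w_cad2.png"),cv2.COLOR_BGR2GRAY)
cv2.imwrite("pics/cad2R.png",cv2.resize(g[:270,160:500],None,fx=2.2,fy=2.2,interpolation=cv2.INTER_CUBIC))
# horizontal/vertical profiles of pocket
for r in (80,120,160): print(r,g[r,205:225],g[r,284:300])
for c in (225,250,275): print(c,g[38:54,c],g[188:204,c])
```

```text
[[ 457.5 -157.8]
 [ 464.3  -72. ]
 [ 619.8  -84.6]
 [ 612.3 -169.1]] c [ 538.45620555 -120.87580086] sides [np.float64(155.1), np.float64(86.0), np.float64(156.0), np.float64(84.8)]
-4.1745225014526195
-4.640468084705967
-4.485113251977376
-5.074281516355749
studs [[ 433.99866938 -176.34783639]
 [ 632.18571998 -194.67373275]] 199.03252373574136 -5.282984880249998 pocket [ 539.07706208 -120.78689901]
saddles [[ 452.  -140.7]
 [ 456.   -88.3]
 [ 621.9 -154. ]
 [ 625.4 -101.8]] [ 538.81741267 -121.20377491]
80 [125 129 126 126 126 120 104  94  64  72 113 128 127 126 126 127 126 125
 127 127] [135 132 132 131 132 133 131 132 133 129 106  88 125 132 136 134]
120 [127 129 123 126 125 119 108 102  65  72 115 125 126 127 125 127 122 124
 127 127] [133 129 131 133 133 131 133 126  92  96 133 133 134 131 133 131]
160 [125 126 125 124 127 123 119 103  64  71 112 126 122 126 126 124 124 126
 125 124] [127 130 127 127 124 119  90 107 130 130 127 130 129 129 131 129]
225 [ 35  74 113 129 127 104  88  71  65 108 128 127 126 128 129 127] [126 123 122 101  63  75 111 123 127 125  92  48  56  53  61  61]
250 [103 108  85  45  97 128 132 115  99  83  66 103 131 128 131 129] [126 128 126 126 126  97  58  78 113 123 123 115  84  49  58  74]
275 [111  78  37  48  45  36  78 120 131 119  94  77  63 102 132 134] [128 126 126 126 125 126 126 100  59  91 113 119 125 122 126 127]
```

View pics/cad2R.png

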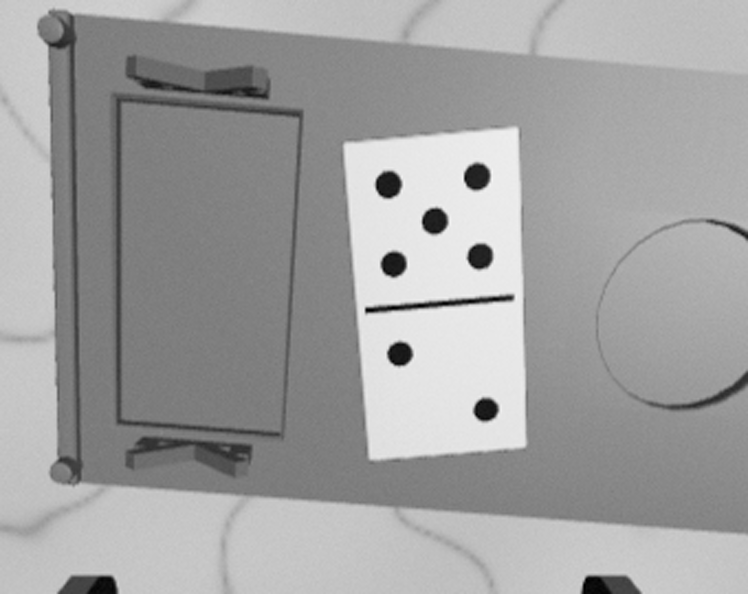

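Picture: the pocket outline is clean, and the domino lies askew to its right. Pocket centre is about (0.5387, −0.1209) with yaw about −5°. The domino is at (0.5503, −0.008) with yaw +4.9°. Next I cross-check with the other views, then grip the domino by its 80 mm width.

Run:
```python
from h import *
s=wrist("w_cad",[[152,179],[473,205],[513,12]],.046)[:,:2]*1000
d=s[1]-s[0];print("yaw from studs",np.degrees(np.arctan2(-d[0],d[1])),np.linalg.norm(d))
d=s[1]-s[2];print(np.degrees(np.arctan2(d[1],d[0])),np.linalg.norm(d),"centre",(s[0]+s[2])/2)
for n in("w_cad","top"):
  g=np.load("top0.npz")["im"] if n=="top" else np.load(n+".npz")["im"]
  m=(g.min(2)>(195 if n!="top" else 170)).astype(np.uint8)
  for c in cv2.findContours(m,cv2.RETR_EXTERNAL,cv2.CHAIN_APPROX_NONE)[0]:
    x,y,w,h=cv2.boundingRect(c)
    if cv2.contourArea(c)>700 and (n!="top" or 330<x<375):
        P=(top if n=="top" else lambda a,z:wrist(n,a,z))(c[:,0].astype(float),.044); print(n,(x,y,w,h),cv2.minAreaRect((P[:,:2]*1000).astype(np.float32)))
yaw=np.radians(4.94)
jaws.gripper_to(1.0,20)
p=np.array([.5503,-.0080,.09])
env.reach(p,down(np.pi+yaw))
print(status.get_clock(),status.get_joints())
hit=env.move_linear([p[0],p[1],.025],speed=.06,force_limit=5)
print(hit,status.get_position(),status.get_ft_force(),status.get_clock())
```

```text
yaw from studs -4.725485834544595 365.97665893974056
-4.362973306057661 199.87295356013547 centre [548.96676826  -2.07608634]
w_cad (398, 310, 44, 55) ((847.4341430664062, 122.54620361328125), (82.05535125732422, 48.244659423828125), 28.663827896118164)
w_cad (271, 23, 85, 151) ((550.3128662109375, -8.059783935546875), (147.94741821289062, 77.99011993408203), 4.968852996826172)
4.35 [-8.11447886e-02  4.57236043e-01  1.65463377e+00 -4.37779662e-05
  1.02737385e+00 -1.73798678e+00]
False [ 0.55053397 -0.00802168  0.02538635] [0.56025158 0.7557387  0.19590707] 5.5833
```

Run:
```python
from h import *
jaws.gripper_to(.8,20); print(status.get_grip_width(),status.get_gripper_force(),status.get_position(),status.get_ft_force())
shot("w_grip"); print(status.get_clock())
```

```text
0.9296932041341395 24.015584886074066 [ 0.55057185 -0.00803073  0.0256333 ] [-3.15062637 -0.73793332  6.14666483]
5.85
```

View pics/w_grip.png

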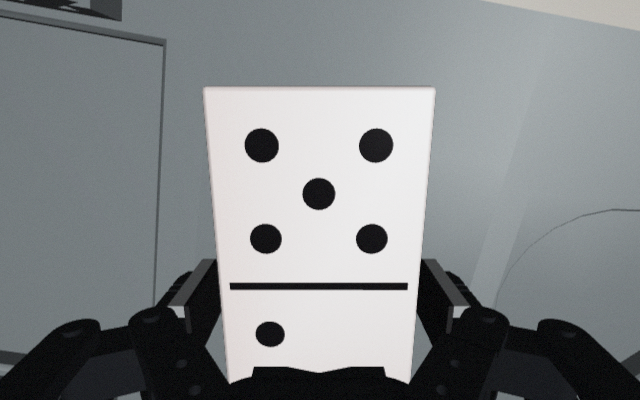

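Run:
```python
from h import *
c=wrist("w_grip",[[203.5,87.5],[436,88.5]],.044)[:,:2]*1000;print(c,np.linalg.norm(c[1]-c[0]))
f=np.load("w_grip.npz");R=f["R"];p=f["p"]*1000
print("tool frame corners",(c-p[:2])@R[:2,:2])
x=wrist("w_grip",[[165.5,40],[0,11],[154,306]],.03)[:,:2]*1000;print(x)
d=x[1]-x[0];print(np.degrees(np.arctan2(d[0],-d[1])));d=x[2]-x[0];print(np.degrees(np.arctan2(d[1],d[0])))
# predicted mouth corner (with 2mm chamfer: 79x44 / 77x42)
for yw in(-4.7,-5.):
  t=np.radians(yw);X=np.array([np.cos(t),np.sin(t)]);Y=np.array([-np.sin(t),np.cos(t)])
  print(yw,"centre from corner",x[0]+78*X-43*Y)
```

```text
[[480.03633503 -54.26242825]
 [473.6118062   24.22064675]] 78.74558801818071
tool frame corners [[ 74.25618573 -39.98304326]
 [ 73.89535357  38.76171701]]
[[ 464.58943018  -72.33572751]
 [ 460.09768907 -130.75234958]
 [ 575.67199648  -81.31686078]]
-4.396906193067999
-4.6223649182776185
-4.7 centre from corner [ 538.80379048 -121.58233881]
-5.0 centre from corner [ 538.54491969 -121.97024746]
```

```bash
cat >> h.py <<'E'
PY=np.radians(-4.75); PC=np.array([.5387,-.1207]); CX=np.array([np.cos(PY),np.sin(PY)]); CY=np.array([-np.sin(PY),np.cos(PY)])
E
python3 - <<'E'
from h import *
z=.0255
o=down(np.pi+PY)
a=PC+CY*.112
print(env.move_linear([*a,z],speed=.02,orientation=o,force_limit=30),status.get_ft_force(),status.get_clock())
print(env.move_linear([*PC,z],speed=.05,force_limit=30),status.get_position(),status.get_ft_force(),status.get_clock(),status.get_grip_width())
jaws.gripper_to(1.0,20); env.hold(.3)
print(status.get_ft_force(),status.get_grip_width())
shot("w_rel"); print(status.get_clock())
E
```

```text
False [-1.30616022 -0.96996286  1.89121379] 6.1667
False [ 0.53856147 -0.12065457  0.02530391] [ 0.48774071 -0.25658546 -2.76112363] 8.5583 0.9236453077760448
[-0.09150648 -0.70572109  0.36510305] 1.0004278006433667
9.15
```

View pics/w_rel.png

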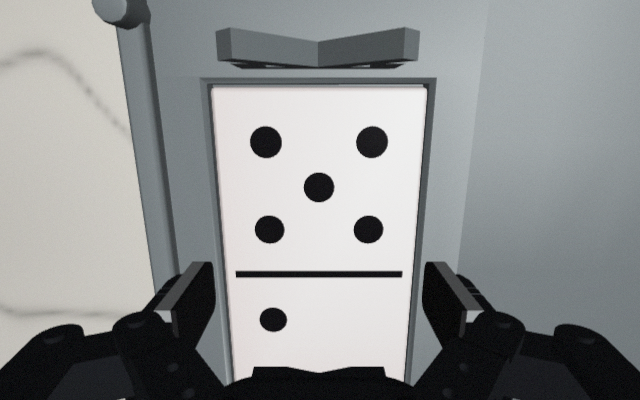

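The domino looks seated in the pocket, its near edge at (212..428, 87), with the saddle notch at (319,50) in line with its centre. I'll check its flatness with depth, then get a better look at the bar.

Run:
```python
from h import *
p=status.get_position()
env.move_linear([p[0],p[1],.12],speed=.15)
env.reach([.585,-.06,.27],down(np.pi)); shot("w_chk")
env.reach([.52,.30,.27],down(np.pi)); shot("w_bar2"); print(status.get_clock())
f=np.load("w_chk.npz"); g=f["im"]; i=camera_info("wrist");K=i["intrinsics"];M=i["mount"]
def world(f,m):
  v,u=np.nonzero(m&(f["d"]>0)); d=f["d"][v,u]; c=np.c_[u,v,np.ones(len(u))]@np.linalg.inv(K).T*d[:,None]
  return (c@M[:3,:3].T+M[:3,3])@f["R"].T+f["p"]
m=(g.min(2)>185); m[260:]=0
n,l,s,_=cv2.connectedComponentsWithStats(cv2.erode(m.astype(np.uint8),np.ones((3,3))))
for k in range(1,n):
  if 4000<s[k,4]<20000:
    W=world(f,l==k); A=np.c_[W[:,:2]-W[:,:2].mean(0),np.ones(len(W))]; q=np.linalg.lstsq(A,W[:,2],rcond=None)[0]
    c=cv2.findContours((l==k).astype(np.uint8),cv2.RETR_EXTERNAL,cv2.CHAIN_APPROX_NONE)[0][0]
    print(s[k],"slope deg,z",np.degrees(q[:2]),q[2],cv2.minAreaRect((wrist("w_chk",c[:,0].astype(float),.034)[:,:2]*1000).astype(np.float32)))
dk=np.zeros_like(m); dk[60:180,420:440]=1; print("deck z",np.median(world(f,dk)[:,2]))
f=np.load("w_bar2.npz"); g=f["im"]
full=np.zeros_like(m);full[:255]=1; full&=f["d"]>0; W=world(f,full); v,u=np.nonzero(full)
k=(np.abs(W[:,2]-.018)<.011)&(np.hypot(W[:,0]-.47,W[:,1]-.35)<.125)
mm=np.zeros(m.shape,np.uint8); mm[v[k],u[k]]=255
mm=cv2.morphologyEx(mm,cv2.MORPH_OPEN,np.ones((3,3)))
for c in cv2.findContours(mm,cv2.RETR_EXTERNAL,cv2.CHAIN_APPROX_NONE)[0]:
  if cv2.contourArea(c)>300: print(cv2.boundingRect(c),cv2.minAreaRect((wrist("w_bar2",c[:,0].astype(float),.02)[:,:2]*1000).astype(np.float32)))
h=np.hstack([cv2.imread("pics/w_chk.png")[:250,120:460],cv2.imread("pics/w_bar2.png")[:250,150:550]]);cv2.imwrite("pics/both.png",h)
```

```text
12.1083
[ 224   48   79  148 8618] slope deg,z [-0.04992101 -0.01780086] 0.03504537494903799 ((538.34765625, -121.57208251953125), (76.4849624633789, 145.6450958251953), 85.1862564086914)
[ 540   87  100  138 6299] slope deg,z [-0.03614678 -0.0751072 ] 0.0007437199451042233 ((581.6333618164062, 209.29281616210938), (143.44265747070312, 100.61070251464844), 39.368858337402344)
[   0  169  120   90 4639] slope deg,z [-0.08583317 -0.05274339] 0.0011114991128751898 ((636.658447265625, -368.2600402832031), (79.27281188964844, 155.95680236816406), 16.300912857055664)
[ 404  198  236   61 5110] slope deg,z [-0.03891486 -0.03269439] 0.0006913015074124372 ((676.8374633789062, 172.8328857421875), (69.61325073242188, 267.4012145996094), 11.59103012084961)
deck z 0.03092511524972827
(324, 19, 91, 188) ((468.7930603027344, 349.10125732421875), (27.81662940979004, 202.7329864501953), 70.53713989257812)
```

View pics/both.png

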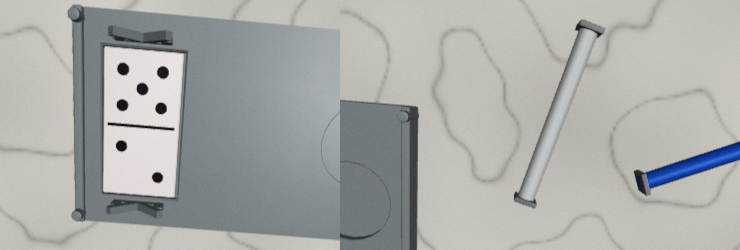

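The left half shows the domino flat in the pocket, top at about 34 mm with no slope. The right half shows the silver bar, caps at (590,28) and (525,200), so its centre is (0.469, 0.3495) and its yaw −19.5°. Next: grasp it and carry it over.

Run:
```python
from h import *
b=np.array([.4690,.3495]); o=down(np.pi+np.radians(-19.46))
env.reach([*b,.09],o)
print(env.move_linear([*b,.004],speed=.08,force_limit=8),status.get_ft_force())
jaws.gripper_to(0.0,40); print(status.get_grip_width(),status.get_gripper_force(),status.get_position(),status.get_ft_force())
env.move_linear([*b,.15],speed=.12)
print(status.get_grip_width(),status.get_ft_force(),status.get_wrist_torque())
env.reach([*PC,.15],down(np.pi+PY)); shot("w_hold"); print(status.get_position(),status.get_clock())
```

```text
False [ 0.33270867  0.80749692 -0.1603822 ]
0.2115763540689431 39.03514623641968 [0.46905428 0.34954034 0.00422528] [-1.85501651 -1.96098496  5.24131268]
0.21480179615316472 [-0.85502852 -0.1459345  -2.07420528] [-0.01353894 -0.02559854 -0.0283773 ]
[ 0.53890076 -0.11987692  0.14996454] 17.8917
```

View pics/w_hold.png

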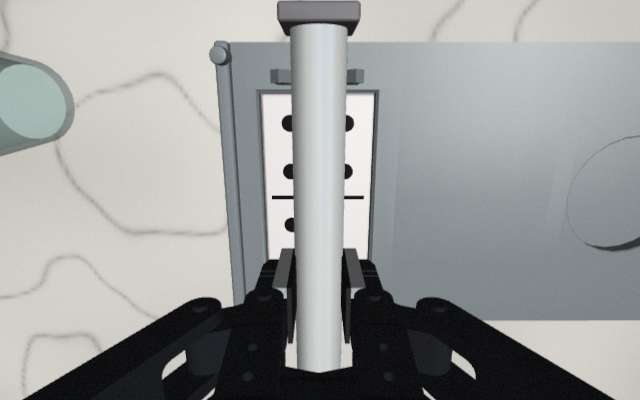

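Run:
```python
from h import *
f=np.load("w_hold.npz");g=f["im"].astype(int).sum(2)//3
print(g[0:42,285],g[0:42,355])
for r in(2,24.5):
  c=wrist("w_hold",[[319,r]],.172)[:,:2];print(((c-f["p"][:2])@f["R"][:2,:2])*1000)
c=wrist("w_hold",[[292,40],[347,40],[295,240],[344,240]],.159)[:,:2];print(((c-f["p"][:2])@f["R"][:2,:2])*1000)
```

```text
[175 116 117 126 128 129 127 127 125 125 122 124 123 121 124 121 122 121
 108  95  77  49  31  31  33  29  30  31  32  30  32  30  30  33  80 154
 184 185 190 187 193 185] [168 115 123 135 137 137 138 134 135 137 136 139 138 139 137 138 139 136
 127 102  79  54  32  31  29  33  41  60 102 154 196 210 208 210 209 211
 211 210 212 212 211 200]
[[99.01513988 -0.67726145]]
[[92.70697332 -0.67693033]]
[[ 90.28421206 -10.15067229]
 [ 90.2734199    9.1792489 ]
 [ 14.89391954 -10.51886955]
 [ 14.88927757   9.61472822]]
```

Run:
```python
from h import *
env.move_linear([*PC,.055],speed=.08); env.hold(.3); print(status.get_position(),status.get_ft_force())
print(env.move_linear([*PC,.0405],speed=.008,force_limit=4),status.get_position(),status.get_ft_force(),status.get_clock())
```

```text
[ 0.53876856 -0.12073051  0.05516401] [ 0.06310427  0.13520759 -1.97167679]
True [ 0.53871673 -0.12085343  0.0431161 ] [ 0.00849104 -1.42671982  4.54497499] 20.8667
```

Run:
```python
from h import *
jaws.gripper_to(.3,20); env.hold(.2); jaws.gripper_to(.7); print(status.get_ft_force())
p=status.get_position(); env.move_linear([p[0],p[1],.16],speed=.08)
env.reach([.585,-.06,.27],down(np.pi)); shot("w_end"); print(status.get_clock())
im,_=get_image("scene")
h=np.hstack([cv2.resize(cv2.imread("pics/w_end.png")[:250,120:380],None,fx=1.6,fy=1.6),cv2.resize(im[180:320,230:430,::-1],(380,400),interpolation=cv2.INTER_CUBIC)[:400]]);cv2.imwrite("pics/end.png",h)
f=np.load("w_end.npz");i=camera_info("wrist");K=i["intrinsics"];M=i["mount"]
v,u=np.nonzero(f["d"][:255]>0);d=f["d"][v,u];c=np.c_[u,v,np.ones(len(u))]@np.linalg.inv(K).T*d[:,None]
W=(c@M[:3,:3].T+M[:3,3])@f["R"].T+f["p"]
q=W[:,:2]-PC; lx,ly=q@CX,q@CY
for s in(-.097,-.07,0,.07,.097):
  k=(abs(lx-s)<.002)&(abs(ly)<.003); print(s,np.median(W[k,2]))
k=(W[:,2]>.062)&(abs(lx)<.15)&(abs(ly)<.03); print("x extent",np.percentile(lx[k],[.5,99.5]))
```

```text
[0.22659753 0.53894511 0.30932904]
24.0
-0.097 0.06617648239852061
-0.07 0.06276419982570985
0 0.06270969036795047
0.07 0.0628522167116184
0.097 0.06559218532051654
x extent [-0.09965685  0.09902973]
```

View pics/end.png

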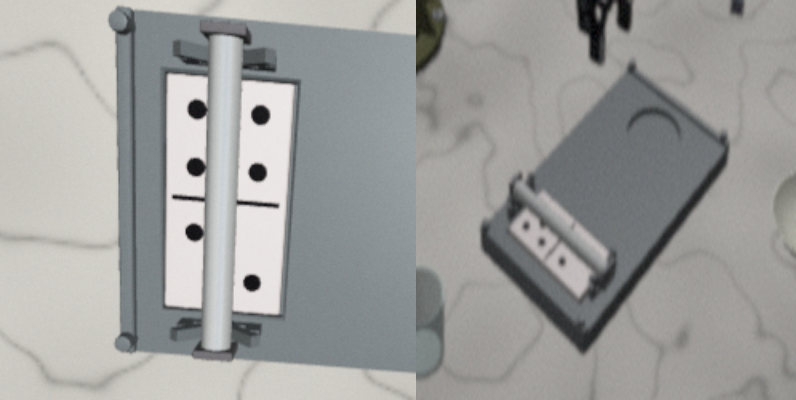

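The bar lies level, its top at 62.7–62.9 mm along its length. It is centred in both V saddles with a cap outside each, at (225,28) and (215,352). The domino is still seated flat, and the glass hasn't moved.

```bash
python3 -c "
from cell import *
print(close_job())"
```

```text
the job is handed in; nothing more can be done
None
```

The job is handed in: the domino was slid into the pocket and sits flat, the keeper bar was set down gently and rests level in both saddles with a cap outside each, and the glass was left alone; about 24 s of the 67 s were used.

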